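# Close the storage jars with their own lids

### The job

The four storage jars on the worktop are open: put each lid on the jar it belongs to, matching both colour and size, so that its plug is down inside the mouth and its disc lies flat on the rim. Leave the jars standing where they are, and do not shift or knock over the red espresso cup and the steel salt cellar that stand among them.

Things in the scene. Friction and masses are not known exactly. Their poses are not given: they have to be found in the camera images.
- large_blue_jar: large blue open storage jar, loose, standing upright and empty: round, outer diameter 92 mm, 84 mm tall, mouth 82 mm wide (wall 5 mm). Origin at the centre of its underside, z up.
- large_blue_lid: loose lid of the large blue jar, standing on its plug: tapered cork plug, 62 mm wide below, 74 mm above, 14 mm deep; on it a blue disc 92 mm wide, 6 mm thick; on that a pale wooden knob, 22 mm round, 20 to 52 mm above the origin. Origin: centre of the plug's underside, z up; once seated (disc on the rim) it is 70 mm above the jar's.
- small_blue_jar: small blue open storage jar, loose, standing upright and empty: round, outer diameter 68 mm, 68 mm tall, mouth 58 mm wide (wall 5 mm). Origin at the centre of its underside, z up.
- small_blue_lid: loose lid of the small blue jar, standing on its plug: tapered cork plug, 39 mm wide below, 51 mm above, 14 mm deep; on it a blue disc 68 mm wide, 6 mm thick; on that a pale wooden knob, 22 mm round, 20 to 52 mm above the origin. Origin: centre of the plug's underside, z up; once seated (disc on the rim) it is 54 mm above the jar's.
- large_cream_jar: large cream open storage jar, loose, standing upright and empty: round, outer diameter 92 mm, 84 mm tall, mouth 82 mm wide (wall 5 mm). Origin at the centre of its underside, z up.
- large_cream_lid: loose lid of the large cream jar, standing on its plug: tapered cork plug, 62 mm wide below, 74 mm above, 14 mm deep; on it a cream disc 92 mm wide, 6 mm thick; on that a pale wooden knob, 22 mm round, 20 to 52 mm above the origin. Origin: centre of the plug's underside, z up; once seated (disc on the rim) it is 70 mm above the jar's.
- small_cream_jar: small cream open storage jar, loose, standing upright and empty: round, outer diameter 68 mm, 68 mm tall, mouth 58 mm wide (wall 5 mm). Origin at the centre of its underside, z up.
- small_cream_lid: loose lid of the small cream jar, standing on its plug: tapered cork plug, 39 mm wide below, 51 mm above, 14 mm deep; on it a cream disc 68 mm wide, 6 mm thick; on that a pale wooden knob, 22 mm round, 20 to 52 mm above the origin. Origin: centre of the plug's underside, z up; once seated (disc on the rim) it is 54 mm above the jar's.
- cup: small red espresso cup standing upright, 58 mm wide, 55 mm tall, with a handle at its own +y reaching up to about 55 mm from its axis; loose. Origin at the centre of its underside. Not to be disturbed.
- salt: small round steel salt cellar, 42 mm wide, 54 mm tall, loose. Origin at the centre of its underside. Not to be disturbed.
Mind the look-alikes: they are no part of the job. What is shaped like the small_cream_lid but turquoise is not meant.

How it is judged:
At the end, for the whole second after the job is handed in: Each lid is on the jar of its colour and size: centred within 8 mm, within 3 mm of fully seated, level within 4 degrees, at rest. Jars upright within 4 degrees, moved under 50 mm; cup and salt cellar upright within 6 degrees, moved under 40 mm (horizontal distance between large_blue_lid and large_blue_jar below 0.008 m and z of large_blue_lid in the frame of large_blue_jar between 0.067 and 0.073 m and angle between each of large_blue_lid, large_blue_jar, small_blue_lid, small_blue_jar, large_cream_lid, large_cream_jar, small_cream_lid, small_cream_jar's own z axis and vertical below 0.07 rad and distance of each of large_blue_jar, small_blue_jar, large_cream_jar, small_cream_jar from where it was at the start of the episode below 0.05 m and linear speed of each of large_blue_lid, large_blue_jar, small_blue_lid, small_blue_jar, large_cream_lid, large_cream_jar, small_cream_lid, small_cream_jar below 0.02 m/s and horizontal distance between small_blue_lid and small_blue_jar below 0.008 m and z of small_blue_lid in the frame of small_blue_jar between 0.051 and 0.057 m and horizontal distance between large_cream_lid and large_cream_jar below 0.008 m and z of large_cream_lid in the frame of large_cream_jar between 0.067 and 0.073 m and horizontal distance between small_cream_lid and small_cream_jar below 0.008 m and z of small_cream_lid in the frame of small_cream_jar between 0.051 and 0.057 m and distance of each of cup, salt from where it was at the start of the episode below 0.04 m and angle between each of cup, salt's own z axis and vertical below 0.1 rad); the robot touches nothing.
It fails at once if the espresso cup is knocked over or pushed more than 40 mm away (angle between cup's own z axis and vertical above 0.6 rad or distance of cup from where it was at the start of the episode above 0.04 m).
It fails at once if the salt cellar is knocked over or pushed more than 40 mm away (angle between salt's own z axis and vertical above 0.6 rad or distance of salt from where it was at the start of the episode above 0.04 m).
It fails at once if a jar is tipped over (angle between any of large_blue_jar, small_blue_jar, large_cream_jar, small_cream_jar's own z axis and vertical above 0.6 rad).
It also fails if it takes over 99 s, if anything falls off the work surface, if the arm or the gripper's body presses on something with over 40 N, if the wrist force passes 120 N, or if a joint passes its speed limit or range.

### The arm

A 6-joint arm with a two-finger parallel gripper is mounted at the origin on the work surface. World frame = base frame: x ahead of the robot, y to its left, z up, the work surface at z = 0. Lengths are in m, angles in rad, forces in N, time in s.
With the tool pointing down it reaches from about 0.425 to 0.95 m from the base axis. Payload 14.7 kg.
Tool frame: the origin (TCP) lies at the very end of the fingers, on their centre line; the grasp point (between the pads) lies 19 mm behind it (manip.grip_depth is the distance from the TCP to the grasp point, in m); z points along the fingers, y is the line along which they close (so a half turn about z gives the same grasp; the last joint's range is limited). The gripper opens to 85 mm and grips with 20 to 120 N. Pads are 22 mm wide; open, the fingers measure 114 mm over their backs; the gripper's body (76 mm by 85 mm) begins 54 mm behind the grasp point. The pads swing forward as they close: fully open they stand 13 mm farther back than shut.
Start: joints at [1.078, 0.48, 1.596, -0, 1.065, -0.047], TCP at [0.28, 0.586, 0.231] pointing down, gripper open.
Joint ranges: [-2.75, 2.75], [-0.82, 2.05], [0.23, 2.67], [-1.56, 4.7], [0.09, 2.69], [-2.92, 2.92]. Speed limits (rad/s): [1.89, 1.89, 2.39, 3.01, 3.01, 3.01].

### API

Orientations are given as a rotation vector (axis times angle).
In Python, from bench import telemetry, snapshot, get_calibration, manip gives the robot as it stands. The module is installed in compiled form; this text tells all that it offers.
- The arm moves only by the tool apply_moves, never from a script. Its argument "increments" is a list of rows, each an object with "dp": the shift along the tool's x, y, z normalised to -1 to 1, where 1 is 50 cm, a list of three; "twist": the turn, a rotation vector about the tool's x, y, z normalised to -1 to 1, where 1 is 0.5 rad, a list of three; "claw": the closure, from -1 (fully open) to 1 (shut). A call has 1 to 20 rows; each row shifts and turns the commanded pose from where the row before left it, along the tool's axes as they then stand; what a row does not reach is not made up. A row lasts 1/12 s, in which the tool goes at most 41.7 mm and 7.16 degrees, less where a joint would pass 70% of its speed; a pose out of reach is approached as far as the arm can. A call with a number of a shift or a turn outside -1 to 1 is refused whole. A call with a gripper value outside its range is refused whole. The fingers move at their own pace and stop on an object; "force" is the grip in N (left out, the last holds). Time passes only in rows, so rows that do not move let the fingers close. It gives the time, the measured TCP pose, the force, the opening and the grip force at its end, in the units of the state.
- telemetry.observe(): the state, without advancing time (a new reading comes with each control period).
- snapshot(name): name is "scene" or "top"; returns (picture, depth): 420x560x3 uint8, red, green, blue; 420x560 float32, m along the optical axis (not along the pixel's ray), 0 where there is no reading.
- get_calibration(name): a dict with "K" (3x3 intrinsics, pixels), "D" ([k1, k2, p1, p2, k3] as OpenCV has them; the pictures are not rectified), "R" (3x3) and "t" (3): a world point X has camera coordinates R X + t. Camera axes: x right, y down, z forward; pixel columns grow to the right and rows downward; lengths in m; the calibration is good to about 2 mm. A picture is of the moment at which its call begins. get_calibration takes no time and is no camera call.
- manip.hand_in(): hands the job in; it is judged then, once.
The state is a dict: "clock": time; "q": joint angles; "qvel": joint speeds; "tau": joint torques, N m; "position": TCP position; "tool_rot": TCP orientation; "contact_force": force on the tool from outside, world axes, zero at the start; "ft_torque": the same for the moment, N m; "opening": finger opening in m; "gripper_force": force on a finger pad.
Only numpy, scipy, OpenCV 4.12 (cv2) and the standard library are available. Lean on these libraries where they do the work, as an engineer would, in place of code of your own. Each camera call takes 0.05 s, during which the arm holds its last target. There are 200 camera calls.

## Working session

There is one attempt and no reset: what is moved stays moved. The work goes in short steps, Python scripts to look and compute and a tool call to move; the robot and the scene stay as the last step left them, time stands still between calls to the robot, and variables do not carry over. Pictures are saved under pics/ and viewed, at most 14 in all, crops included, and the job is handed in when it is done.

Besides the shell and the picture viewer there is one more tool, called after "Emit:" by a JSON object that holds its "fn" and its "kwargs", one argument or row to a line. apply_moves: Moves the arm, as the interface text tells. Scaled input: -1 to 1 covers 50 cm each way for a shift and 0.5 rad each way for a turn. Its arguments: {"type":"object","properties":{"increments":{"type":"array"},"force":{"type":"number"}},"required":["increments"]}

```bash
mkdir -p pics
python3 - <<'E'
from bench import telemetry, snapshot, get_calibration, manip
import cv2,numpy as np
for n in("top","scene"):
    p,d=snapshot(n); np.savez(n+"0.npz",p=p,d=d); cv2.imwrite(f"pics/{n}0.png",cv2.resize(p[:,:,::-1],(800,600),interpolation=cv2.INTER_CUBIC))
    c=get_calibration(n); print(n,c["K"],c["D"],c["R"],c["t"])
print(telemetry.observe())
E
```

```text
top [[477.38961661   0.         278.64407196]
 [  0.         477.38961661 207.60473154]
 [  0.           0.           1.        ]] [0.01090223 0.         0.         0.         0.        ] [[-0.00903629 -0.99995132  0.00396148]
 [-0.98815046  0.00832248 -0.15326256]
 [ 0.15322213 -0.00529946 -0.98817756]] [0.09725988 0.53384419 0.92426173]
scene [[405.67720128   0.         273.58483027]
 [  0.         405.67720128 213.41579108]
 [  0.           0.           1.        ]] [-0.1014618  0.         0.         0.         0.       ] [[-0.53586673  0.84415238  0.01592529]
 [ 0.48977453  0.32616165 -0.80854158]
 [-0.68772652 -0.42547073 -0.58822351]] [ 0.21030272 -0.26119297  1.36302711]
{'clock': 0.1, 'q': array([ 1.07836343e+00,  4.80795368e-01,  1.59679465e+00, -1.84995906e-05,
        1.06509037e+00, -4.66189821e-02]), 'qvel': array([ 0.00116971, -0.0012478 , -0.00234276,  0.00140092,  0.00161223,
       -0.00201561]), 'tau': array([ 2.14694352e-03, -9.52268100e+01, -4.31047404e+01, -9.34428522e-05,
        5.18106914e-03,  7.06623428e-05]), 'position': array([0.28010295, 0.58615377, 0.23072557]), 'tool_rot': array([-6.94423613e-01, -3.06360176e+00,  1.65354468e-03]), 'contact_force': array([-0.05801746,  0.00160208, -0.71923076]), 'ft_torque': array([-0.01316816, -0.02450029,  0.01009651]), 'gripper_force': 0.0, 'opening': 0.08526362489352302}
```

View pics/top0.png

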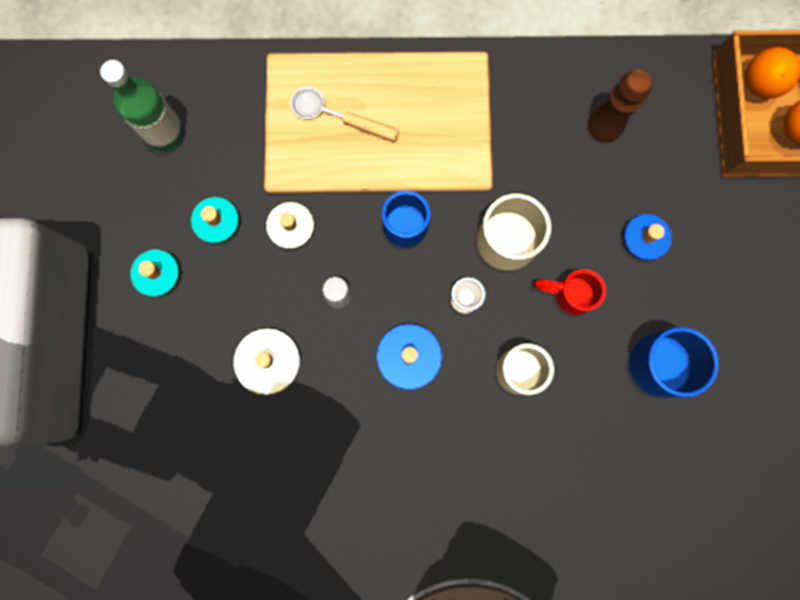

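View pics/scene0.png

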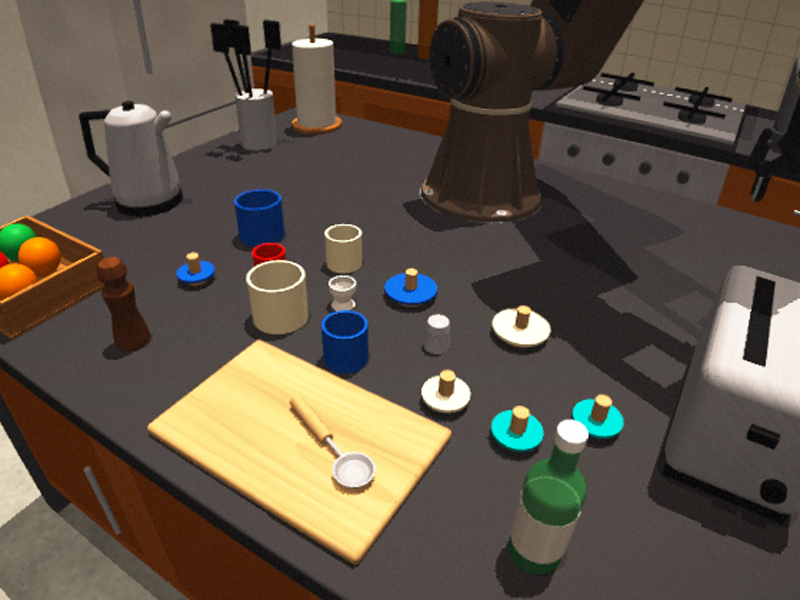

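Top view (800x600 px):
- **Lids:** large cream (266,361), large blue (409,356), small cream (290,225), small blue (648,237).
- **Look-alikes:** turquoise lids at (214,219) and (155,272), to be ignored.
- **Jars:** large cream (513,232), small cream (526,368), large blue (683,362), small blue (406,218).
- **Other objects:** red cup (582,291) with its handle to the left, salt cellar (336,291), egg cup (467,295).

I choose lids by disc colour and size. Next I measure from the depth images.

```bash
cat > h.py <<'E'
import cv2,numpy as np
from bench import snapshot,get_calibration
def cloud(n,p=None,d=None):
    if d is None: p,d=snapshot(n)
    c=get_calibration(n); h,w=d.shape
    uv=np.stack(np.meshgrid(np.arange(w),np.arange(h)),-1).reshape(-1,1,2).astype(float)
    r=cv2.undistortPoints(uv,c["K"],np.array(c["D"]))[:,0]
    X=np.c_[r,np.ones(len(r))]*d.reshape(-1,1)
    W=(X-c["t"])@c["R"]
    return W.reshape(h,w,3),p,d
def fit(P,r):
    from scipy.optimize import least_squares
    c0=P.mean(0)
    # points inside a disc/ring of radius r: outer hull circle
    H=cv2.convexHull(P.astype(np.float32))[:,0]
    s=least_squares(lambda v:np.hypot(*(H-v[:2]).T)-v[2],[*c0,r],loss='soft_l1',f_scale=.002)
    return s.x
seeds={"LCl":(266,361,.02,.046),"LBl":(409,356,.02,.046),"SCl":(290,225,.02,.034),"SBl":(648,237,.02,.034),
"LCj":(513,232,.084,.046),"SCj":(526,368,.068,.034),"LBj":(683,362,.084,.046),"SBj":(406,218,.068,.034),
"cup":(582,291,.055,.029),"salt":(336,291,.054,.021),"egg":(467,295,.05,.025)}
E
python3 - <<'E'
from h import *
a=np.load("top0.npz");b=np.load("scene0.npz")
Wt,_,_=cloud("top",a["p"],a["d"]);Ws,_,_=cloud("scene",b["p"],b["d"])
c=get_calibration("top")
for k,(u,v,z,r) in seeds.items():
    ray=np.append(cv2.undistortPoints(np.array([[[u*.7,v*.7]]],float),c["K"],np.array(c["D"]))[0,0],1)
    C=-c["R"].T@c["t"]; dr=c["R"].T@ray; s=C+dr*(z-C[2])/dr[2]
    out=[]
    for W in(Wt,Ws):
        P=W.reshape(-1,3); m=(abs(P[:,2]-z)<.008)&(np.hypot(*(P[:,:2]-s[:2]).T)<r+.02)
        Q=P[m]
        out+=[m.sum()]+(list(np.round(fit(Q[:,:2],r),4))+[round(np.median(Q[:,2]),4)] if m.sum()>10 else [])
    # knob
    kn=[]
    if k[-1]=="l":
      for W in(Wt,Ws):
        P=W.reshape(-1,3); m=(abs(P[:,2]-.052)<.004)&(np.hypot(*(P[:,:2]-s[:2]).T)<.03); kn+=[m.sum(),*np.round(P[m].mean(0),4)]
    print(k,np.round(s[:2],3),*out,'| knob',*kn)
P=Wt.reshape(-1,3)
m=P[:,2]>.1; print("tall y/x", )
for nm,(u,v) in dict(bottle=(113,72),mill=(635,88),toaster=(20,330),pan=(470,590)).items(): print(nm,Wt[int(v*.7),int(u*.7)])
E
```

```text
LCl [0.447 0.281] 1481 0.4473 0.2814 0.0454 0.021 719 0.4478 0.2812 0.0458 0.0208 | knob 93 0.4476 0.2812 0.0528 56 0.4492 0.2824 0.0524
LBl [0.452 0.078] 1481 0.4525 0.0784 0.0455 0.0211 585 0.4529 0.0775 0.0459 0.0211 | knob 93 0.4523 0.0784 0.0526 45 0.4548 0.0786 0.0525
SCl [0.646 0.25 ] 686 0.6473 0.2515 0.034 0.021 583 0.6469 0.2505 0.0342 0.0203 | knob 84 0.6459 0.2512 0.0528 79 0.6483 0.2511 0.0519
SBl [ 0.623 -0.275] 678 0.6243 -0.2727 0.0336 0.021 277 0.6244 -0.2749 0.034 0.0218 | knob 91 0.6239 -0.2722 0.0526 45 0.6254 -0.2712 0.053
LCj [ 0.616 -0.066] 440 0.6249 -0.0702 0.0456 0.0842 384 0.6252 -0.0714 0.0458 0.083 | knob
SCj [ 0.431 -0.08 ] 308 0.4308 -0.081 0.0334 0.0685 212 0.4319 -0.0818 0.0338 0.0666 | knob
LBj [ 0.437 -0.286] 525 0.4383 -0.2851 0.0461 0.0841 268 0.4386 -0.2852 0.0467 0.0824 | knob
SBj [0.642 0.081] 293 0.6484 0.0817 0.0335 0.0684 324 0.6494 0.0807 0.034 0.0666 | knob
cup [ 0.538 -0.164] 269 0.5412 -0.1617 0.0308 0.0543 164 0.5405 -0.1677 0.0282 0.0543 | knob
salt [0.541 0.179] 237 0.5454 0.182 0.0172 0.052 144 0.5471 0.1815 0.0168 0.0519 | knob
egg [ 0.535 -0.004] 110 0.5378 -0.0052 0.0226 0.0458 81 0.5379 -0.0062 0.0228 0.0451 | knob
tall y/x
bottle [0.79305461 0.44218005 0.20331912]
mill [ 0.79466263 -0.2205992   0.14824784]
toaster [0.47806865 0.54396665 0.18179934]
pan [ 0.13328613 -0.00199958  0.01279317]
```

Emit:
{"fn": "apply_moves", "kwargs": {
  "increments": [
    {"dp": [0,0,-0.025],"twist": [0,0,-0.2228],"claw": -1},
    {"dp": [0,0,-0.025],"twist": [0,0,-0.2228],"claw": -1},
    {"dp": [0,0,-0.025],"twist": [0,0,-0.2228],"claw": -1},
    {"dp": [0,0,-0.025],"twist": [0,0,-0.2228],"claw": -1},
    {"dp": [-0.0304,-0.0554,0],"twist": [0,0,0],"claw": -1},
    {"dp": [-0.0304,-0.0554,0],"twist": [0,0,0],"claw": -1},
    {"dp": [-0.0304,-0.0554,0],"twist": [0,0,0],"claw": -1},
    {"dp": [-0.0304,-0.0554,0],"twist": [0,0,0],"claw": -1},
    {"dp": [-0.0304,-0.0554,0],"twist": [0,0,0],"claw": -1},
    {"dp": [-0.0304,-0.0554,0],"twist": [0,0,0],"claw": -1},
    {"dp": [-0.0304,-0.0554,0],"twist": [0,0,0],"claw": -1},
    {"dp": [-0.0304,-0.0554,0],"twist": [0,0,0],"claw": -1},
    {"dp": [-0.0304,-0.0554,0],"twist": [0,0,0],"claw": -1},
    {"dp": [-0.0304,-0.0554,0],"twist": [0,0,0],"claw": -1},
    {"dp": [-0.0304,-0.0554,0],"twist": [0,0,0],"claw": -1},
    {"dp": [0,0,0],"twist": [0,0,0],"claw": -1},
    {"dp": [0,0,0],"twist": [0,0,0],"claw": -1},
    {"dp": [0,0,0],"twist": [0,0,0],"claw": -1}
  ],
  "force": 40
}}

```text
clock: 1.6
position: [0.4472, 0.2818, 0.2812]
tool_rot: [-0.002, -3.141, -0.0]
contact_force: [0.8, 0.1, -0.4]
opening: 0.0852
gripper_force: 0.0
```

Run:
```python
import cv2,numpy as np
p=np.load("top0.npz")["p"][130:290,90:310]
cv2.imwrite("pics/crop0.png",cv2.resize(p[:,:,::-1],(770,560),interpolation=cv2.INTER_CUBIC))
```

```text
(no output)
```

View pics/crop0.png

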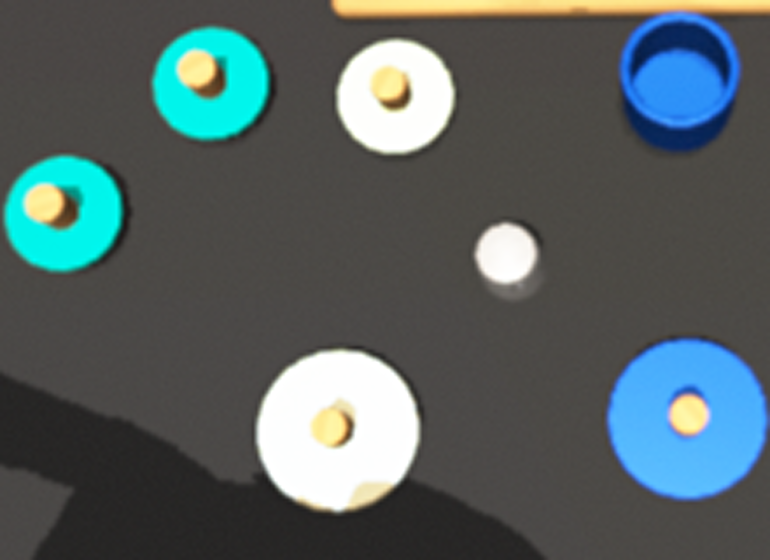

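The crop confirms the choice: large cream lid at (338,430), small cream lid at (396,97), large blue lid at (688,418). The turquoise lids at (211,83) and (63,212) are left alone.

Emit:
{"fn": "apply_moves", "kwargs": {
  "increments": [
    {"dp": [0,0,0.066],"twist": [0,0,0],"claw": -1},
    {"dp": [0,0,0.066],"twist": [0,0,0],"claw": -1},
    {"dp": [0,0,0.066],"twist": [0,0,0],"claw": -1},
    {"dp": [0,0,0.066],"twist": [0,0,0],"claw": -1},
    {"dp": [0,0,0.066],"twist": [0,0,0],"claw": -1},
    {"dp": [0,0,0.066],"twist": [0,0,0],"claw": -1},
    {"dp": [0,0,0.066],"twist": [0,0,0],"claw": -1},
    {"dp": [0,0,0.025],"twist": [0,0,0],"claw": -1},
    {"dp": [0,0,0.025],"twist": [0,0,0],"claw": -1},
    {"dp": [0,0,0],"twist": [0,0,0],"claw": 1},
    {"dp": [0,0,0],"twist": [0,0,0],"claw": 1},
    {"dp": [0,0,0],"twist": [0,0,0],"claw": 1},
    {"dp": [0,0,0],"twist": [0,0,0],"claw": 1},
    {"dp": [0,0,0],"twist": [0,0,0],"claw": 1},
    {"dp": [0,0,0],"twist": [0,0,0],"claw": 1},
    {"dp": [0,0,0],"twist": [0,0,0],"claw": 1},
    {"dp": [0,0,0],"twist": [0,0,0],"claw": 1}
  ],
  "force": 40
}}

```text
clock: 3.02
position: [0.4478, 0.2822, 0.0263]
tool_rot: [0.001, 3.14, 0.001]
contact_force: [-2.9, 2.1, 9.4]
opening: 0.0207
gripper_force: 38.7
```

Emit:
{"fn": "apply_moves", "kwargs": {
  "increments": [
    {"dp": [0,0,-0.02],"twist": [0,0,0],"claw": 1},
    {"dp": [0,0,-0.06],"twist": [0,0,0],"claw": 1},
    {"dp": [0,0,-0.07],"twist": [0,0,0],"claw": 1},
    {"dp": [0,0,-0.07],"twist": [0,0,0],"claw": 1},
    {"dp": [0,0,-0.07],"twist": [0,0,0],"claw": 1},
    {"dp": [0,0,-0.03],"twist": [0,0,0],"claw": 1},
    {"dp": [-0.0295,-0.0588,0],"twist": [0,0,0],"claw": 1},
    {"dp": [-0.0295,-0.0588,0],"twist": [0,0,0],"claw": 1},
    {"dp": [-0.0295,-0.0588,0],"twist": [0,0,0],"claw": 1},
    {"dp": [-0.0295,-0.0588,0],"twist": [0,0,0],"claw": 1},
    {"dp": [-0.0295,-0.0588,0],"twist": [0,0,0],"claw": 1},
    {"dp": [-0.0295,-0.0588,0],"twist": [0,0,0],"claw": 1},
    {"dp": [-0.0295,-0.0588,0],"twist": [0,0,0],"claw": 1},
    {"dp": [-0.0295,-0.0588,0],"twist": [0,0,0],"claw": 1},
    {"dp": [-0.0295,-0.0588,0],"twist": [0,0,0],"claw": 1},
    {"dp": [-0.0295,-0.0588,0],"twist": [0,0,0],"claw": 1},
    {"dp": [-0.0295,-0.0588,0],"twist": [0,0,0],"claw": 1},
    {"dp": [-0.0295,-0.0588,0],"twist": [0,0,0],"claw": 1},
    {"dp": [0,0,0],"twist": [0,0,0],"claw": 1},
    {"dp": [0,0,0],"twist": [0,0,0],"claw": 1}
  ]
}}

```text
clock: 4.68
position: [0.6246, -0.0728, 0.186]
tool_rot: [0.004, 3.141, -0.0]
contact_force: [-0.1, 0.1, -1.2]
opening: 0.0207
gripper_force: 39.5
```

Run:
```python
from h import *
a,p,_=cloud("top"); b,s,_=cloud("scene")
im=np.hstack([p[90:250,300:460],s[130:290,110:270]])
cv2.imwrite("pics/held1.png",cv2.resize(im[:,:,::-1],(800,400),interpolation=cv2.INTER_CUBIC))
```

```text
(no output)
```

View pics/held1.png

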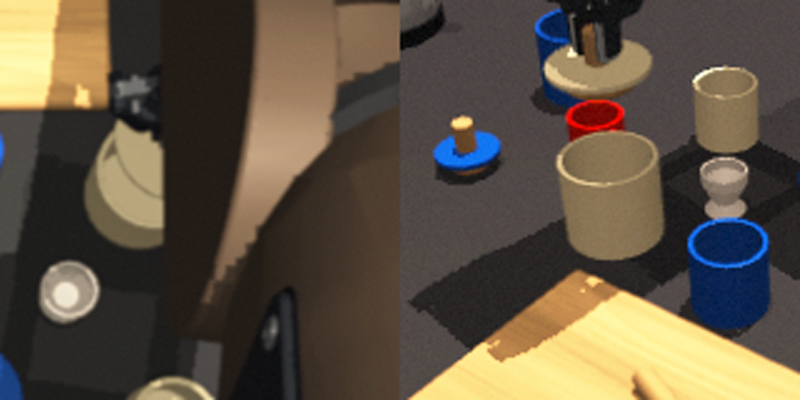

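The lid is held in the gripper (scene half, at 600,72) above the large cream jar (612,195). I check its tilt and centre numerically.

```bash
cat >> h.py <<'E'
def held(zc,xy,r):
    W,_,_=cloud("scene"); P=W.reshape(-1,3)
    m=(abs(P[:,2]-zc)<.012)&(np.hypot(*(P[:,:2]-xy).T)<r+.012)
    Q=P[m]
    for _ in range(4):
        A=np.c_[Q[:,:2]-xy,np.ones(len(Q))]; co=np.linalg.lstsq(A,Q[:,2],rcond=None)[0]
        e=Q[:,2]-A@co; k=abs(e)<.002; Q=Q[k]
    print("n",len(Q),"plane",co.round(4),"circle",fit(Q[:,:2],r).round(4))
E
python3 - <<'E'
from h import *
from bench import telemetry
o=telemetry.observe();print(o["position"])
held(.180,np.array([.6246,-.0728]),.046)
E
```

```text
[ 0.62375481 -0.07084725  0.18573107]
n 529 plane [-0.0081 -0.013   0.1812] circle [ 0.6236 -0.0699  0.0454]
```

Emit:
{"fn": "apply_moves", "kwargs": {
  "increments": [
    {"dp": [-0.0026,-0.001,0.03],"twist": [0,0,0],"claw": 1},
    {"dp": [0,0,0.05],"twist": [0,0,0],"claw": 1},
    {"dp": [0,0,0.05],"twist": [0,0,0],"claw": 1},
    {"dp": [0,0,0.03],"twist": [0,0,0],"claw": 1},
    {"dp": [0,0,0.02],"twist": [0,0,0],"claw": 1},
    {"dp": [0,0,0.012],"twist": [0,0,0],"claw": 1},
    {"dp": [0,0,0],"twist": [0,0,0],"claw": 1},
    {"dp": [0,0,0],"twist": [0,0,0],"claw": -1},
    {"dp": [0,0,0],"twist": [0,0,0],"claw": -1},
    {"dp": [0,0,0],"twist": [0,0,0],"claw": -1},
    {"dp": [0,0,0],"twist": [0,0,0],"claw": -1},
    {"dp": [0,0,0],"twist": [0,0,0],"claw": -1},
    {"dp": [0,0,-0.03],"twist": [0,0,0],"claw": -1},
    {"dp": [0,0,-0.06],"twist": [0,0,0],"claw": -1},
    {"dp": [0,0,-0.06],"twist": [0,0,0],"claw": -1},
    {"dp": [0,0,-0.06],"twist": [0,0,0],"claw": -1},
    {"dp": [0,0,0],"twist": [0,0,0],"claw": -1}
  ]
}}

```text
clock: 6.25
position: [0.6285, -0.072, 0.2001]
tool_rot: [0.0, 3.134, -0.002]
contact_force: [1.9, -0.0, 0.1]
opening: 0.0853
gripper_force: 0.0
```

Run:
```python
from h import *
held(.105,np.array([.625,-.0705]),.046)
```

```text
n 17 plane [-0.0265  0.0339  0.103 ] circle [ 0.6248 -0.0683  0.0094]
```

Emit:
{"fn": "apply_moves", "kwargs": {
  "increments": [
    {"dp": [0.0493,0.0427,-0.02],"twist": [0,0,0],"claw": -1},
    {"dp": [0.0493,0.0427,0],"twist": [0,0,0],"claw": -1},
    {"dp": [0.0493,0.0427,0],"twist": [0,0,0],"claw": -1},
    {"dp": [0.0493,0.0427,0],"twist": [0,0,0],"claw": -1},
    {"dp": [0.0493,0.0427,0],"twist": [0,0,0],"claw": -1},
    {"dp": [0.0493,0.0427,0],"twist": [0,0,0],"claw": -1},
    {"dp": [0.0493,0.0427,0],"twist": [0,0,0],"claw": -1},
    {"dp": [0,0,0],"twist": [0,0,0],"claw": -1},
    {"dp": [0,0,0],"twist": [0,0,0],"claw": -1},
    {"dp": [0,0,0],"twist": [0,0,0],"claw": -1}
  ]
}}

```text
clock: 7.13
position: [0.4533, 0.0779, 0.204]
tool_rot: [-0.001, 3.142, -0.0]
contact_force: [0.5, 0.0, 0.0]
opening: 0.0854
gripper_force: 0.0
```

Run:
```python
from h import *
from bench import telemetry
o=telemetry.observe();print(o["position"],o["tool_rot"])
held(.09,np.array([.625,-.0705]),.046)
_,s,_=cloud("scene")
cv2.imwrite("pics/s1.png",cv2.resize(s[100:310,60:340][:,:,::-1],(800,600),interpolation=cv2.INTER_CUBIC))
```

```text
[0.45326135 0.077918   0.20404786] [-6.62218120e-04  3.14156948e+00 -1.71147537e-04]
n 418 plane [-0.0309 -0.0254  0.091 ] circle [ 0.6247 -0.0686  0.0447]
```

View pics/s1.png

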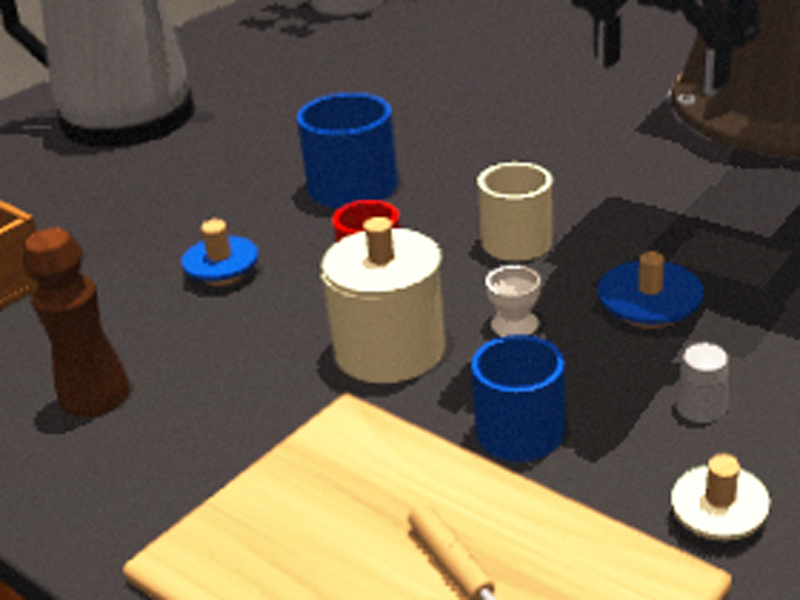

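The large cream lid sits flat on its jar (380,260). The gripper is now over the large blue lid (650,290).

Emit:
{"fn": "apply_moves", "kwargs": {
  "increments": [
    {"dp": [0.001,0,0.06],"twist": [0,0,0],"claw": -1},
    {"dp": [0,0,0.06],"twist": [0,0,0],"claw": -1},
    {"dp": [0,0,0.06],"twist": [0,0,0],"claw": -1},
    {"dp": [0,0,0.06],"twist": [0,0,0],"claw": -1},
    {"dp": [0,0,0.06],"twist": [0,0,0],"claw": -1},
    {"dp": [0,0,0.027],"twist": [0,0,0],"claw": -1},
    {"dp": [0,0,0.027],"twist": [0,0,0],"claw": -1},
    {"dp": [0,0,0],"twist": [0,0,0],"claw": 1},
    {"dp": [0,0,0],"twist": [0,0,0],"claw": 1},
    {"dp": [0,0,0],"twist": [0,0,0],"claw": 1},
    {"dp": [0,0,0],"twist": [0,0,0],"claw": 1},
    {"dp": [0,0,0],"twist": [0,0,0],"claw": 1},
    {"dp": [0,0,0],"twist": [0,0,0],"claw": 1},
    {"dp": [0,0,0],"twist": [0,0,0],"claw": 1},
    {"dp": [0,0,0],"twist": [0,0,0],"claw": 1},
    {"dp": [0,0,-0.02],"twist": [0,0,0],"claw": 1},
    {"dp": [0,0,-0.06],"twist": [0,0,0],"claw": 1},
    {"dp": [0,0,-0.07],"twist": [0,0,0],"claw": 1},
    {"dp": [0,0,-0.07],"twist": [0,0,0],"claw": 1},
    {"dp": [0,0,-0.07],"twist": [0,0,0],"claw": 1}
  ]
}}

```text
clock: 8.9
position: [0.452, 0.0779, 0.1749]
tool_rot: [0.0, 3.141, 0.0]
contact_force: [1.4, -0.7, -0.6]
opening: 0.0207
gripper_force: 39.3
```

Emit:
{"fn": "apply_moves", "kwargs": {
  "increments": [
    {"dp": [0,-0.01,-0.02],"twist": [0,0,0],"claw": 1},
    {"dp": [0.0025,-0.036,0],"twist": [0,0,0],"claw": 1},
    {"dp": [0.0025,-0.068,0],"twist": [0,0,0],"claw": 1},
    {"dp": [0.0025,-0.068,0],"twist": [0,0,0],"claw": 1},
    {"dp": [0.0025,-0.068,0],"twist": [0,0,0],"claw": 1},
    {"dp": [0.0025,-0.068,0],"twist": [0,0,0],"claw": 1},
    {"dp": [0.0025,-0.068,0],"twist": [0,0,0],"claw": 1},
    {"dp": [0.0025,-0.068,0],"twist": [0,0,0],"claw": 1},
    {"dp": [0.0025,-0.068,0],"twist": [0,0,0],"claw": 1},
    {"dp": [0.0025,-0.068,0],"twist": [0,0,0],"claw": 1},
    {"dp": [0.0025,-0.068,0],"twist": [0,0,0],"claw": 1},
    {"dp": [0.0025,-0.068,0],"twist": [0,0,0],"claw": 1},
    {"dp": [0,0,0],"twist": [0,0,0],"claw": 1},
    {"dp": [0,0,0],"twist": [0,0,0],"claw": 1},
    {"dp": [0,0,0],"twist": [0,0,0],"claw": 1}
  ]
}}

```text
clock: 10.15
position: [0.4383, -0.2847, 0.1828]
tool_rot: [-0.002, -3.142, -0.0]
contact_force: [-0.5, 0.0, -1.7]
opening: 0.0209
gripper_force: 39.4
```

Run:
```python
from h import *
from bench import telemetry
o=telemetry.observe();print(o["position"])
z=o["position"][2]
held(z-.0055,o["position"][:2],.046)
W,_,_=cloud("top");P=W.reshape(-1,3)
for n,xy,zz,r in(("LCl seated",(.625,-.0705),.09,.046),("LBj",(.4384,-.2851),.084,.046)):
    m=(abs(P[:,2]-zz)<.006)&(np.hypot(*(P[:,:2]-xy).T)<r+.02);Q=P[m]
    A=np.c_[Q[:,:2]-xy,np.ones(len(Q))];print(n,m.sum(),fit(Q[:,:2],r).round(4),np.linalg.lstsq(A,Q[:,2],rcond=None)[0].round(4))
```

```text
[ 0.43832036 -0.2847486   0.1828405 ]
n 265 plane [-0.008  -0.0211  0.1771] circle [ 0.4377 -0.2813  0.0445]
LCl seated 1552 [ 0.6239 -0.0688  0.0457] [0.0011 0.0018 0.0909]
LBj 274 [ 0.4383 -0.2844  0.0455] [ 0.0023 -0.0173  0.0845]
```

Large cream is verified: level, with about 2 mm offset. The large blue lid is aligned, so I lower it.

Emit:
{"fn": "apply_moves", "kwargs": {
  "increments": [
    {"dp": [0,0,0.03],"twist": [0,0,0],"claw": 1},
    {"dp": [0,0,0.05],"twist": [0,0,0],"claw": 1},
    {"dp": [0,0,0.05],"twist": [0,0,0],"claw": 1},
    {"dp": [0,0,0.025],"twist": [0,0,0],"claw": 1},
    {"dp": [0,0,0.018],"twist": [0,0,0],"claw": 1},
    {"dp": [0,0,0.01],"twist": [0,0,0],"claw": 1},
    {"dp": [0,0,0],"twist": [0,0,0],"claw": 1},
    {"dp": [0,0,0],"twist": [0,0,0],"claw": -1},
    {"dp": [0,0,0],"twist": [0,0,0],"claw": -1},
    {"dp": [0,0,0],"twist": [0,0,0],"claw": -1},
    {"dp": [0,0,0],"twist": [0,0,0],"claw": -1},
    {"dp": [0,0,0],"twist": [0,0,0],"claw": -1},
    {"dp": [0,0,-0.03],"twist": [0,0,0],"claw": -1},
    {"dp": [0,0,-0.06],"twist": [0,0,0],"claw": -1},
    {"dp": [0,0,-0.06],"twist": [0,0,0],"claw": -1},
    {"dp": [0,0,-0.06],"twist": [0,0,0],"claw": -1},
    {"dp": [0,0,0],"twist": [0,0,0],"claw": -1},
    {"dp": [0,0,0],"twist": [0,0,0],"claw": -1}
  ]
}}

```text
clock: 11.75
position: [0.4396, -0.2858, 0.1975]
tool_rot: [0.0, 3.139, -0.003]
contact_force: [0.1, 0.0, -1.1]
opening: 0.0855
gripper_force: 0.0
```

Emit:
{"fn": "apply_moves", "kwargs": {
  "increments": [
    {"dp": [-0.0617,0.0041,0],"twist": [0,0,0],"claw": -1},
    {"dp": [-0.0617,0.0041,0],"twist": [0,0,0],"claw": -1},
    {"dp": [-0.0617,0.0041,0],"twist": [0,0,0],"claw": -1},
    {"dp": [-0.0617,0.0041,0],"twist": [0,0,0],"claw": -1},
    {"dp": [-0.0617,0.0041,0],"twist": [0,0,0],"claw": -1},
    {"dp": [-0.0617,0.0041,0],"twist": [0,0,0],"claw": -1},
    {"dp": [0,0,0],"twist": [0,0,0],"claw": -1},
    {"dp": [0,0,0],"twist": [0,0,0],"claw": -1},
    {"dp": [0,0,0],"twist": [0,0,0],"claw": -1}
  ]
}}

```text
clock: 12.5
position: [0.6229, -0.2724, 0.1942]
tool_rot: [0.0, -3.139, -0.002]
contact_force: [-0.9, -0.6, 0.3]
opening: 0.0855
gripper_force: 0.0
```

Run:
```python
from h import *
W,_,_=cloud("top");P=W.reshape(-1,3)
for n,xy,zz,r in(("LBl seated",(.4384,-.2851),.09,.046),):
    m=(abs(P[:,2]-zz)<.006)&(np.hypot(*(P[:,:2]-xy).T)<r+.02);Q=P[m]
    A=np.c_[Q[:,:2]-xy,np.ones(len(Q))];print(n,m.sum(),fit(Q[:,:2],r).round(4),np.linalg.lstsq(A,Q[:,2],rcond=None)[0].round(4))
```

```text
h.py:13: RuntimeWarning: Mean of empty slice.
  c0=P.mean(0)
  ret = um.true_divide(
Traceback (most recent call last):
  File "h.py", line 15, in fit
    H=cv2.convexHull(P.astype(np.float32))[:,0]
      ~~~~~~~~~~~~~~~~~~~~~~~~~~~~~~~~~~~~^^^^^
TypeError: 'NoneType' object is not subscriptable
```

Likely the arm hides that jar, so I'll check it later and grasp the small blue lid now.

Emit:
{"fn": "apply_moves", "kwargs": {
  "increments": [
    {"dp": [-0.0026,0,0.056],"twist": [0,0,0],"claw": -1},
    {"dp": [0,0,0.056],"twist": [0,0,0],"claw": -1},
    {"dp": [0,0,0.056],"twist": [0,0,0],"claw": -1},
    {"dp": [0,0,0.056],"twist": [0,0,0],"claw": -1},
    {"dp": [0,0,0.056],"twist": [0,0,0],"claw": -1},
    {"dp": [0,0,0.027],"twist": [0,0,0],"claw": -1},
    {"dp": [0,0,0.027],"twist": [0,0,0],"claw": -1},
    {"dp": [0,0,0],"twist": [0,0,0],"claw": 1},
    {"dp": [0,0,0],"twist": [0,0,0],"claw": 1},
    {"dp": [0,0,0],"twist": [0,0,0],"claw": 1},
    {"dp": [0,0,0],"twist": [0,0,0],"claw": 1},
    {"dp": [0,0,0],"twist": [0,0,0],"claw": 1},
    {"dp": [0,0,0],"twist": [0,0,0],"claw": 1},
    {"dp": [0,0,0],"twist": [0,0,0],"claw": 1},
    {"dp": [0,0,0],"twist": [0,0,0],"claw": 1},
    {"dp": [0,0,-0.02],"twist": [0,0,0],"claw": 1},
    {"dp": [0,0,-0.06],"twist": [0,0,0],"claw": 1},
    {"dp": [0,0,-0.07],"twist": [0,0,0],"claw": 1},
    {"dp": [0,0,-0.07],"twist": [0,0,0],"claw": 1},
    {"dp": [0,0,-0.07],"twist": [0,0,0],"claw": 1}
  ]
}}

```text
clock: 14.22
position: [0.6249, -0.2727, 0.1763]
tool_rot: [0.0, 3.141, -0.0]
contact_force: [0.5, -0.8, -1.2]
opening: 0.0208
gripper_force: 39.4
```

Emit:
{"fn": "apply_moves", "kwargs": {
  "increments": [
    {"dp": [0,0,-0.05],"twist": [0,0,0],"claw": 1},
    {"dp": [0,0,-0.018],"twist": [0,0,0],"claw": 1},
    {"dp": [-0.0043,0.0343,0],"twist": [0,0,0],"claw": 1},
    {"dp": [-0.0043,0.0673,0],"twist": [0,0,0],"claw": 1},
    {"dp": [-0.0043,0.0673,0],"twist": [0,0,0],"claw": 1},
    {"dp": [-0.0043,0.0673,0],"twist": [0,0,0],"claw": 1},
    {"dp": [-0.0043,0.0673,0],"twist": [0,0,0],"claw": 1},
    {"dp": [-0.0043,0.0673,0],"twist": [0,0,0],"claw": 1},
    {"dp": [-0.0043,0.0673,0],"twist": [0,0,0],"claw": 1},
    {"dp": [-0.0043,0.0673,0],"twist": [0,0,0],"claw": 1},
    {"dp": [-0.0043,0.0673,0],"twist": [0,0,0],"claw": 1},
    {"dp": [-0.0043,0.0673,0],"twist": [0,0,0],"claw": 1},
    {"dp": [-0.0043,0.0673,0],"twist": [0,0,0],"claw": 1},
    {"dp": [0,0,0],"twist": [0,0,0],"claw": 1},
    {"dp": [0,0,0],"twist": [0,0,0],"claw": 1},
    {"dp": [0,0,0],"twist": [0,0,0],"claw": 1}
  ]
}}

```text
clock: 15.55
position: [0.6482, 0.0811, 0.2072]
tool_rot: [0.001, -3.14, 0.0]
contact_force: [0.2, -0.1, -1.6]
opening: 0.0207
gripper_force: 39.4
```

```bash
cat >> h.py <<'E'
def seated(n,xy,zz,r,cam="top"):
    W,_,_=cloud(cam);P=W.reshape(-1,3)
    m=(abs(P[:,2]-zz)<.007)&(np.hypot(*(P[:,:2]-xy).T)<r+.02);Q=P[m]
    if len(Q)<30: print(n,len(Q)); return
    A=np.c_[Q[:,:2]-xy,np.ones(len(Q))];print(n,m.sum(),fit(Q[:,:2],r).round(4),np.linalg.lstsq(A,Q[:,2],rcond=None)[0].round(4))
E
python3 - <<'E'
from h import *
from bench import telemetry
o=telemetry.observe();print(o["position"])
held(o["position"][2]-.006,o["position"][:2],.034)
seated("LBl",(.4384,-.2851),.09,.046)
seated("SBj",(.6487,.0812),.067,.034,"scene")
E
```

```text
[0.64820007 0.08111444 0.2071743 ]
n 332 plane [-0.0149 -0.0181  0.1984] circle [0.6477 0.0826 0.033 ]
LBl 0
SBj 320 [0.6493 0.0807 0.0342] [-0.0057 -0.0081  0.0661]
```

The large blue jar gives no points at the expected height, so I look at it.

Run:
```python
from h import *
W,p,d=cloud("top"); P=W.reshape(-1,3)
m=np.hypot(*(P[:,:2]-(.4384,-.2851)).T)<.06; print(np.histogram(P[m,2],bins=np.arange(-.05,.3,.02)))
_,s,_=cloud("scene")
im=np.hstack([p[:,280:560],s[60:340,50:330][:420]]) if False else np.vstack([p[150:350,280:560],s[80:280,50:330]])
cv2.imwrite("pics/lb.png",cv2.resize(im[:,:,::-1],(420,600),interpolation=cv2.INTER_CUBIC))
```

```text
(array([0, 0, 0, 0, 0, 0, 0, 0, 0, 0, 0, 0, 0, 0, 0, 0, 0]), array([-0.05, -0.03, -0.01,  0.01,  0.03,  0.05,  0.07,  0.09,  0.11,
        0.13,  0.15,  0.17,  0.19,  0.21,  0.23,  0.25,  0.27,  0.29]))
```

View pics/lb.png

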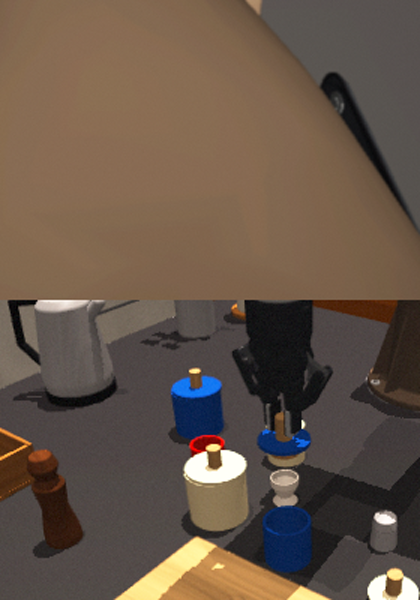

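That was only occlusion by the arm. In the scene half, the large blue lid is seated (195,385) and the small blue lid is held above its jar. I lower it.

Emit:
{"fn": "apply_moves", "kwargs": {
  "increments": [
    {"dp": [-0.002,-0.0004,0.04],"twist": [0,0,0],"claw": 1},
    {"dp": [0,0,0.06],"twist": [0,0,0],"claw": 1},
    {"dp": [0,0,0.06],"twist": [0,0,0],"claw": 1},
    {"dp": [0,0,0.045],"twist": [0,0,0],"claw": 1},
    {"dp": [0,0,0.027],"twist": [0,0,0],"claw": 1},
    {"dp": [0,0,0.018],"twist": [0,0,0],"claw": 1},
    {"dp": [0,0,0.012],"twist": [0,0,0],"claw": 1},
    {"dp": [0,0,0],"twist": [0,0,0],"claw": 1},
    {"dp": [0,0,0],"twist": [0,0,0],"claw": -1},
    {"dp": [0,0,0],"twist": [0,0,0],"claw": -1},
    {"dp": [0,0,0],"twist": [0,0,0],"claw": -1},
    {"dp": [0,0,0],"twist": [0,0,0],"claw": -1},
    {"dp": [0,0,0],"twist": [0,0,0],"claw": -1},
    {"dp": [0,0,-0.03],"twist": [0,0,0],"claw": -1},
    {"dp": [0,0,-0.06],"twist": [0,0,0],"claw": -1},
    {"dp": [0,0,-0.06],"twist": [0,0,0],"claw": -1},
    {"dp": [0,0,-0.06],"twist": [0,0,0],"claw": -1},
    {"dp": [0,0,0],"twist": [0,0,0],"claw": -1},
    {"dp": [0,0,0],"twist": [0,0,0],"claw": -1}
  ]
}}

```text
clock: 17.38
position: [0.651, 0.0807, 0.1838]
tool_rot: [0.0, 3.138, 0.0]
contact_force: [0.1, 0.3, -1.0]
opening: 0.0856
gripper_force: 0.0
```

Emit:
{"fn": "apply_moves", "kwargs": {
  "increments": [
    {"dp": [0.0009,0.0567,0],"twist": [0,0,0],"claw": -1},
    {"dp": [0.0009,0.0567,0],"twist": [0,0,0],"claw": -1},
    {"dp": [0.0009,0.0567,0],"twist": [0,0,0],"claw": -1},
    {"dp": [0.0009,0.0567,0],"twist": [0,0,0],"claw": -1},
    {"dp": [0.0009,0.0567,0],"twist": [0,0,0],"claw": -1},
    {"dp": [0.0009,0.0567,0],"twist": [0,0,0],"claw": -1},
    {"dp": [0,0,0],"twist": [0,0,0],"claw": -1},
    {"dp": [0,0,0],"twist": [0,0,0],"claw": -1},
    {"dp": [0,0,0],"twist": [0,0,0],"claw": -1}
  ]
}}

```text
clock: 18.13
position: [0.6466, 0.2503, 0.1806]
tool_rot: [0.001, -3.14, 0.001]
contact_force: [1.1, -0.1, 0.7]
opening: 0.0855
gripper_force: 0.0
```

Run:
```python
from h import *
seated("SBl",(.649,.0812),.074,.034,"scene");seated("SBl",(.649,.0812),.074,.034)
seated("LBl",(.4384,-.2851),.09,.046)
seated("SCl",(.647,.251),.02,.034)
```

```text
SBl 516 [0.648  0.0806 0.0341] [-0.056  -0.0321  0.0745]
SBl 752 [0.6465 0.0819 0.0335] [ 0.     -0.0038  0.0749]
LBl 1744 [ 0.4379 -0.2826  0.0464] [-0.0012 -0.001   0.091 ]
SCl 0
```

Both blue lids are seated and level. I grasp the small cream lid.

Emit:
{"fn": "apply_moves", "kwargs": {
  "increments": [
    {"dp": [-0.0005,0.001,0.05],"twist": [0,0,0],"claw": -1},
    {"dp": [0,0,0.05],"twist": [0,0,0],"claw": -1},
    {"dp": [0,0,0.05],"twist": [0,0,0],"claw": -1},
    {"dp": [0,0,0.05],"twist": [0,0,0],"claw": -1},
    {"dp": [0,0,0.05],"twist": [0,0,0],"claw": -1},
    {"dp": [0,0,0.03],"twist": [0,0,0],"claw": -1},
    {"dp": [0,0,0.027],"twist": [0,0,0],"claw": -1},
    {"dp": [0,0,0],"twist": [0,0,0],"claw": 1},
    {"dp": [0,0,0],"twist": [0,0,0],"claw": 1},
    {"dp": [0,0,0],"twist": [0,0,0],"claw": 1},
    {"dp": [0,0,0],"twist": [0,0,0],"claw": 1},
    {"dp": [0,0,0],"twist": [0,0,0],"claw": 1},
    {"dp": [0,0,0],"twist": [0,0,0],"claw": 1},
    {"dp": [0,0,0],"twist": [0,0,0],"claw": 1},
    {"dp": [0,0,0],"twist": [0,0,0],"claw": 1},
    {"dp": [0,0,-0.02],"twist": [0,0,0],"claw": 1},
    {"dp": [0,0,-0.06],"twist": [0,0,0],"claw": 1},
    {"dp": [0,0,-0.07],"twist": [0,0,0],"claw": 1},
    {"dp": [0,0,-0.07],"twist": [0,0,0],"claw": 1},
    {"dp": [0,0,-0.07],"twist": [0,0,0],"claw": 1}
  ]
}}

```text
clock: 20.0
position: [0.6471, 0.2511, 0.1757]
tool_rot: [0.0, 3.142, 0.0]
contact_force: [1.6, 1.2, -1.5]
opening: 0.0206
gripper_force: 39.4
```

Emit:
{"fn": "apply_moves", "kwargs": {
  "increments": [
    {"dp": [0,0,-0.03],"twist": [0,0,0],"claw": 1},
    {"dp": [0,0,-0.02],"twist": [0,0,0],"claw": 1},
    {"dp": [0.036,-0.0554,0],"twist": [0,0,0],"claw": 1},
    {"dp": [0.036,-0.0554,0],"twist": [0,0,0],"claw": 1},
    {"dp": [0.036,-0.0554,0],"twist": [0,0,0],"claw": 1},
    {"dp": [0.036,-0.0554,0],"twist": [0,0,0],"claw": 1},
    {"dp": [0.036,-0.0554,0],"twist": [0,0,0],"claw": 1},
    {"dp": [0.036,-0.0554,0],"twist": [0,0,0],"claw": 1},
    {"dp": [0.036,-0.0554,0],"twist": [0,0,0],"claw": 1},
    {"dp": [0.036,-0.0554,0],"twist": [0,0,0],"claw": 1},
    {"dp": [0.036,-0.0554,0],"twist": [0,0,0],"claw": 1},
    {"dp": [0.036,-0.0554,0],"twist": [0,0,0],"claw": 1},
    {"dp": [0.036,-0.0554,0],"twist": [0,0,0],"claw": 1},
    {"dp": [0.036,-0.0554,0],"twist": [0,0,0],"claw": 1},
    {"dp": [0,0,0],"twist": [0,0,0],"claw": 1},
    {"dp": [0,0,0],"twist": [0,0,0],"claw": 1},
    {"dp": [0,0,0],"twist": [0,0,0],"claw": 1}
  ]
}}

```text
clock: 21.42
position: [0.4314, -0.0811, 0.1983]
tool_rot: [-0.002, -3.142, -0.0]
contact_force: [0.8, 0.6, -1.1]
opening: 0.0208
gripper_force: 39.5
```

Run:
```python
from h import *
from bench import telemetry
o=telemetry.observe();print(o["position"])
held(o["position"][2]-.007,o["position"][:2],.034)
seated("SCj",(.4312,-.0813),.067,.034,"scene")
```

```text
[ 0.43144658 -0.08108952  0.19827887]
n 148 plane [-0.0123  0.0049  0.1907] circle [ 0.4317 -0.081   0.0326]
SCj 216 [ 0.4322 -0.0815  0.0337] [0.0024 0.0003 0.0662]
```

Note: the earlier drops aimed about 6 mm too deep because I used the disc top where I needed its underside. They still seated fine. This drop is corrected.

Emit:
{"fn": "apply_moves", "kwargs": {
  "increments": [
    {"dp": [0,0,0.04],"twist": [0,0,0],"claw": 1},
    {"dp": [0,0,0.06],"twist": [0,0,0],"claw": 1},
    {"dp": [0,0,0.06],"twist": [0,0,0],"claw": 1},
    {"dp": [0,0,0.036],"twist": [0,0,0],"claw": 1},
    {"dp": [0,0,0.025],"twist": [0,0,0],"claw": 1},
    {"dp": [0,0,0.015],"twist": [0,0,0],"claw": 1},
    {"dp": [0,0,0],"twist": [0,0,0],"claw": 1},
    {"dp": [0,0,0],"twist": [0,0,0],"claw": 1},
    {"dp": [0,0,0],"twist": [0,0,0],"claw": -1},
    {"dp": [0,0,0],"twist": [0,0,0],"claw": -1},
    {"dp": [0,0,0],"twist": [0,0,0],"claw": -1},
    {"dp": [0,0,0],"twist": [0,0,0],"claw": -1},
    {"dp": [0,0,0],"twist": [0,0,0],"claw": -1},
    {"dp": [0,0,-0.03],"twist": [0,0,0],"claw": -1},
    {"dp": [0,0,-0.06],"twist": [0,0,0],"claw": -1},
    {"dp": [0,0,-0.06],"twist": [0,0,0],"claw": -1},
    {"dp": [0,0,-0.06],"twist": [0,0,0],"claw": -1},
    {"dp": [0,0,-0.05],"twist": [0,0,0],"claw": -1},
    {"dp": [0,0,0],"twist": [0,0,0],"claw": -1}
  ]
}}

```text
clock: 23.1
position: [0.4336, -0.0818, 0.2147]
tool_rot: [0.0, 3.135, -0.003]
contact_force: [1.7, -0.1, 1.3]
opening: 0.0855
gripper_force: 0.0
```

Emit:
{"fn": "apply_moves", "kwargs": {
  "increments": [
    {"dp": [0,0.04,0],"twist": [0,0,0],"claw": -1},
    {"dp": [0,0.06,0],"twist": [0,0,0],"claw": -1},
    {"dp": [0,0.06,0],"twist": [0,0,0],"claw": -1},
    {"dp": [0,0.06,0],"twist": [0,0,0],"claw": -1},
    {"dp": [0,0.06,0],"twist": [0,0,0],"claw": -1},
    {"dp": [0,0.06,0],"twist": [0,0,0],"claw": -1},
    {"dp": [0,0.06,0],"twist": [0,0,0],"claw": -1},
    {"dp": [0,0.06,0],"twist": [0,0,0],"claw": -1},
    {"dp": [0,0.06,0],"twist": [0,0,0],"claw": -1},
    {"dp": [0,0.06,0],"twist": [0,0,0],"claw": -1},
    {"dp": [0,0.06,0],"twist": [0,0,0],"claw": -1},
    {"dp": [0,0.06,0],"twist": [0,0,0],"claw": -1},
    {"dp": [0,0,0],"twist": [0,0,0],"claw": -1},
    {"dp": [0,0,0],"twist": [0,0,0],"claw": -1},
    {"dp": [0,0,0],"twist": [0,0,0],"claw": -1}
  ]
}}

```text
clock: 24.35
position: [0.431, 0.2685, 0.2099]
tool_rot: [0.001, -3.141, 0.001]
contact_force: [-0.1, -0.2, 0.6]
opening: 0.0853
gripper_force: 0.0
```

Run:
```python
from h import *
seated("SCl",(.4312,-.0813),.074,.034)
seated("SBl",(.649,.0812),.074,.034)
seated("LBl",(.4384,-.2851),.09,.046)
seated("LCl",(.625,-.0705),.09,.046)
seated("cup",(.541,-.1617),.055,.029);seated("salt",(.5454,.182),.054,.021)
_,s,_=cloud("scene")
cv2.imwrite("pics/end.png",cv2.resize(s[80:320,60:380][:,:,::-1],(800,600),interpolation=cv2.INTER_CUBIC))
```

```text
SCl 861 [ 0.43   -0.0797  0.0342] [-0.007   0.0083  0.0748]
SBl 755 [0.6469 0.0816 0.0338] [ 0.0018 -0.0023  0.075 ]
LBl 1744 [ 0.4378 -0.2824  0.0462] [ 0.0013 -0.0014  0.091 ]
LCl 1555 [ 0.6236 -0.0687  0.0456] [ 0.0012 -0.0013  0.0909]
cup 265 [ 0.5405 -0.1652  0.0289] [-0.0208 -0.0551  0.0541]
salt 230 [0.5455 0.1818 0.017 ] [0.0091 0.0215 0.0522]
```

View pics/end.png

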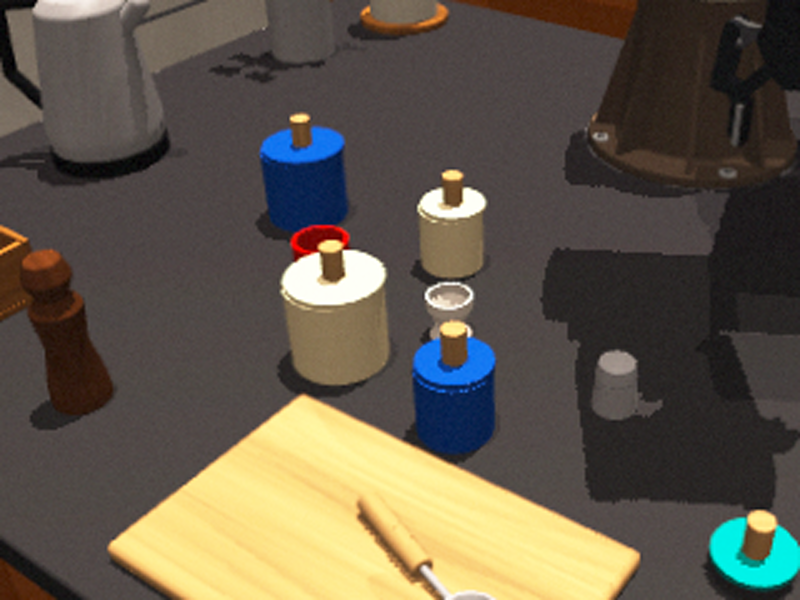

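All four lids sit flat on their jars: large blue (303,150), small cream (452,205), large cream (333,280), small blue (454,358). The cup and salt cellar have not moved, so I hand in.

```bash
python3 -c "
from bench import manip; print(manip.hand_in())"
```

```text
the job is handed in; nothing more can be done
None
```

All four lids are on their matching jars: the last camera check showed each one seated and level, about 2–3 mm from where I measured its jar, with the cup and salt cellar undisturbed; the job is handed in, but no verdict was returned.

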